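# Push a coaster past the sprung catch of its holder

## Robot

A 7-joint arm with a two-finger parallel gripper is mounted at the origin on a cart in front of the work surface, level with it; the furniture and walls round the work are solid. World frame = base frame: x ahead of the robot, y to its left, z up, the work surface at z = 0. Lengths are in m, angles in rad, forces in N, time in s.
With the tool pointing down it reaches from about 0.4 to 0.85 m from the base axis. Payload 10.4 kg.
Tool frame: the origin (TCP) lies on the centre line of the jaws, within the pads' length; the fingertips stand 25 mm ahead of it and the grasp point (between the pads) lies 6 mm ahead of it; z points along the fingers, y is the line along which they close (so a half turn about z gives the same grasp; the last joint's range is limited). The gripper opens to 87 mm and grips with 3 to 60 N. Pads are 19 mm wide; open, the fingers measure 117 mm over their backs; the gripper's body (75 mm by 190 mm) begins 51 mm behind the grasp point.
Start: joints at [1.191, 0.332, -0.065, 1.46, 0.022, 1.35, -0.088], TCP at [0.218, -0.586, 0.248] pointing down, gripper open.
Joint ranges: [-2.6, 2.6], [-0.5, 2.12], [-1.47, 1.34], [0.16, 2.42], [-1.27, 4.41], [0.06, 2.06], [-2.6, 2.6]. Speed limits (rad/s): [2.22, 2.22, 2.79, 2.79, 3.14, 3.14, 3.14].

## Interface

Orientations are given as [roll, pitch, yaw] about the fixed x, y, z axes, in that order (R = Rz(yaw) Ry(pitch) Rx(roll)).
In Python, from workcell import ctrl gives the robot as it stands.
- The arm moves only by the tool send_rows, never from a script. Its argument "motion" is a list of rows, each a list of 5 numbers: the shift along the tool's x, y, z in cm, then the turn about the tool's z in degrees, then the opening, from 0 (shut) to 1 (fully open). In form: [[dx, dy, dz, yaw, jaw], ...]. A call has exactly 10 rows; each row shifts and turns the commanded pose from where the row before left it, along the tool's axes as they then stand; what a row does not reach is not made up. A row lasts 1/12 s, in which the tool goes at most 41.7 mm and 7.16 degrees, less where a joint would pass 70% of its speed; a pose out of reach is approached as far as the arm can. A call is refused whole if a number of a shift passes 4.17 or a number of a turn 7.16, either way. A call with a gripper value outside its range is refused whole. The fingers move at their own pace and stop on an object; "grip_force" is the grip in N (left out, the last holds). Time passes only in rows, so rows that do not move let the fingers close, or fill a call up. It gives the time, the measured TCP pose, the force, the opening and the grip force at its end, in the units of the state.
- ctrl.sense(): the state, without advancing time (a new reading comes with each control period).
- ctrl.capture(name): name is "scene" or "side" or "wrist"; returns the picture (384x512x3 uint8, red, green, blue); there is no depth.
- ctrl.calibration(name): a dict with "camera_matrix" (3x3 intrinsics, pixels), "origin" and "attitude" of the camera in the world. Camera axes: x right, y down, z forward; pixel columns grow to the right and rows downward; lengths in m; the calibration is good to about 2 mm. A picture is of the moment at which its call begins: read the wrist's pose just before it. calibration takes no time and is no camera call; for the wrist camera it gives the pose at the moment of the call.
- ctrl.close_job(): hands the job in; it is judged then, once.
Trained networks look in the newest picture that a camera, given by its name, has taken for a name from the list of things; names that differ only in an ending like _2 or _b are one class to them, and where a whole thing is asked for, a point or a joint stands for the part that bears it (a point fixed in the world has none). Each returns a list of dicts, best first, with "conf" (0 to 1); they miss things now and then, are a little off and sometimes report something else, mostly with a low value. They report only what shows in the picture. A call takes as long as a camera call.
- ctrl.silhouettes(label, camera): "region" (384x512 bool, what is visible of it) and "extent" ([left, top, right, bottom] in pixels, round what is visible of it).
The state is a dict: "clock": time; "joints": joint angles; "joint_vel": joint speeds; "tau": joint torques, N m; "position": TCP position; "orientation": TCP orientation; "ft_force": force on the tool from outside, world axes, zero at the start; "ft_torque": the same for the moment, N m; "finger_gap": finger opening in m; "grip_force": force on a finger pad.
Only numpy, scipy, OpenCV 4.12 (cv2) and the standard library are available. Lean on these libraries where they do the work, as an engineer would, in place of code of your own. Each camera call takes 0.05 s, during which the arm holds its last target. There are 200 camera calls.

## Task

Put the slate coaster that lies in the wooden holder away: with the fingertips, press down the sprung steel bar in the groove behind the coaster so that the two stop pins in front of it sink, and while keeping the bar down push the coaster along the lane, over the sunken pins, until it is fully home against the end wall. Then come away so that the bar springs back up and the pins lock the coaster in. Only press and push: do not pick the coaster up or tip it, and leave the other things on the worktop where they are.

Things in the scene. Friction and masses are not known exactly. Their poses are not given: they have to be found in the camera images.
- coaster_holder: Fixed wooden holder, 116 wide (x) x 295 mm (y -146 to +149); origin at underside on the centre line, z up; push along its +y. Lane floor 28 mm up, 100 mm wide, rails 14 mm above the floor; open at -y, end wall's inner face at y = +141. A groove 48 mm wide, its bottom 6 mm above the worktop, runs along the middle. From y = +54 lips 17.5 mm above the floor reach 8 mm in over the coaster's sides.
- catch_bar (a joint): Depth the sprung steel bar is pressed: 0 up, 0.012 m bottom. It is 40 mm wide, lies in the groove from y = -142 to +62 mm of the holder, top 27 mm above the worktop at rest, and sinks level wherever pressed. 4 N start it, about 8 N press it right down; it springs back. It carries the two stop pins. A fingertip can slide along it while pressing, also between the pins, and push the coaster's rear.
- press_point (a point): Fixed point on the top of the bar at rest, on the holder's centre line, 20 mm from the bar's open end and always clear behind the coaster (y = -122 mm, z = +27 mm of the holder); axes as the holder's.
- pins_mid (a point): Fixed point on the lane floor midway between the two stop pins (y = +32, z = +28 mm of the holder; axes alike). The pins, 10 mm thick, at x = +34 and -34 mm, stand 8 mm above the floor at rest and block the 6 mm coaster; pressing the bar more than 8 mm sinks them below the floor. 58 mm are free between them.
- home (a point): Where the centre of the coaster's underside is when it is fully home against the end wall (y = +93 mm, z = +28 mm of the holder); axes as the holder's. The coaster's rear edge is then 8 mm past the pins.
- coaster: Dark slate coaster, 96 x 96 x 6 mm, 0.05 to 0.11 kg, lying flat and loose on the lane floor over the groove, its front edge 3 to 16 mm short of the stop pins. Origin at the centre of its underside, z up; its sides run along the lane.
- spare_coaster: Bystander: a like slate coaster lying on the worktop to the right, with a cup on it. Origin at the centre of its underside.
- cup_on_coaster: Bystander: small white handled cup, 62 x 89 x 52 mm, standing on the spare coaster. Origin at the centre of its underside.
- cork: Bystander: wine cork, 45 mm long, 23 mm across, lying behind the holder. Origin under its middle.
- bottle_stopper: Bystander: small bottle stopper, 34 mm across, 48 mm high, standing behind the holder. Origin at the centre of its underside.
- jigger: Bystander: double-cone steel jigger, 46 mm across, 80 mm high, upright. Origin at the centre of its underside.
- espresso_cup: Bystander: small white handled cup, 62 x 89 x 52 mm, standing straight on the worktop. Origin at the centre of its underside.
- teaspoon: Bystander: steel teaspoon, 137 x 28 x 13 mm, lying to the left. Origin under its middle.

How it is judged:
On the way, in this order (a step that is already met when the one before it is completed fails the run):
1. the bar is held down (pressed more than 8 mm) while the coaster is still short of the pins (value of joint catch_bar above 0.008 m and y of coaster in the frame of pins_mid below -0.045 m), for 0.1 s.
2. with the bar still held down (more than 6.5 mm) the coaster lies flat over the sunken pins (value of joint catch_bar above 0.0065 m and y of coaster in the frame of pins_mid between -0.03 and 0.045 m and z of coaster in the frame of pins_mid below 0.003 m), for 0.05 s.
At the end, for the whole second after the job is handed in: The coaster lies flat and at rest in the home bay, its centre within 5 mm of home along the lane, 6 mm across and 3 mm in height, tilted less than 0.05 rad, and the catch bar is back up (pressed less than 1.5 mm), so the pins stand behind the coaster (y of coaster in the frame of home between -0.005 and 0.005 m and x of coaster in the frame of home between -0.006 and 0.006 m and z of coaster in the frame of home between -0.003 and 0.003 m and angle between coaster's own z axis and vertical below 0.05 rad and value of joint catch_bar below 0.0015 m and linear speed of coaster below 0.01 m/s); the robot touches nothing.
It fails at once if the coaster is lifted more than 12 mm off the lane floor or tipped more than 0.2 rad (z of coaster in the frame of home above 0.012 m or angle between coaster's own z axis and vertical above 0.2 rad).
It fails at once if another thing on the worktop is moved more than 20 mm (distance of any of spare_coaster, cup_on_coaster, cork, bottle_stopper, jigger, espresso_cup, teaspoon from where it was at the start of the episode above 0.02 m).
It also fails if it takes over 35 s, if anything falls off the work surface, if the arm or the gripper's body presses on something with over 40 N, if the wrist force passes 120 N, or if a joint passes its speed limit or range.

## Working session

There is one attempt and no reset: what is moved stays moved. The work goes in short steps, Python scripts to look and compute and a tool call to move; the robot and the scene stay as the last step left them, time stands still between calls to the robot, and variables do not carry over. Pictures are saved under pics/ and viewed, at most 10 in all, crops included, and the job is handed in when it is done.

Besides the shell and the picture viewer there is one more tool, called after "Request:" by a JSON object that holds its "method" and its "body", one argument or row to a line. send_rows: Moves the arm, as the interface text tells. Its arguments: {"type":"object","properties":{"motion":{"type":"array"},"grip_force":{"type":"number"}},"required":["motion"]}

```bash
mkdir -p pics
python3 - <<'E'
from workcell import ctrl
import cv2, numpy as np
for c in ["scene","side"]:
    im=ctrl.capture(c); cv2.imwrite(f"pics/{c}0.png",im[:,:,::-1])
    k=ctrl.calibration(c); print(c,k)
    for l in ["coaster_holder","coaster","catch_bar"]:
        r=ctrl.silhouettes(l,c)
        print(l,[(round(d['conf'],2),np.round(d['extent'])) for d in r])
a=cv2.imread("pics/scene0.png");b=cv2.imread("pics/side0.png")
s=ctrl.sense(); print(s)
E
```

```text
scene {'camera_matrix': array([[396.92926239,   0.        , 256.55437212],
       [  0.        , 396.92926239, 198.69368562],
       [  0.        ,   0.        ,   1.        ]]), 'origin': array([ 0.25651948, -0.66412996,  0.96228238]), 'attitude': array([-2.45786945e+00,  1.41652546e-03, -4.33555332e-01])}
coaster_holder [(0.55, array([178., 160., 267., 247.]))]
coaster [(0.89, array([207., 190., 246., 221.])), (0.33, array([240., 328., 295., 384.]))]
catch_bar [(0.78, array([207., 184., 253., 231.]))]
side {'camera_matrix': array([[396.63635796,   0.        , 262.93848847],
       [  0.        , 396.63635796, 189.00088395],
       [  0.        ,   0.        ,   1.        ]]), 'origin': array([ 0.29424984, -1.03561927,  0.72173172]), 'attitude': array([-2.1271601 ,  0.00219021, -0.23409688])}
coaster_holder [(0.68, array([205., 163., 275., 223.]))]
coaster [(0.61, array([226., 181., 262., 203.]))]
catch_bar [(0.75, array([226., 177., 264., 213.]))]
{'clock': 0.4, 'joints': array([ 1.19138227,  0.33227581, -0.06466911,  1.46021415,  0.02163742,
        1.34991426, -0.088466  ]), 'joint_vel': array([ 9.32960475e-05, -2.07212889e-03,  4.33947892e-05, -1.45799604e-03,
       -3.51222421e-04,  5.86142004e-05,  9.79876288e-04]), 'tau': array([-3.30591101e-04, -6.22367549e+01,  2.46254238e-02, -3.89672792e+01,
       -6.11124630e-02,  3.34395224e-02,  1.02373795e-04]), 'position': array([ 0.21828014, -0.5856079 ,  0.24747353]), 'orientation': array([-3.14147879e+00,  3.96969961e-05,  3.56832700e-01]), 'ft_force': array([-0.08232451, -0.18001153,  0.76140961]), 'ft_torque': array([0.03350745, 0.00654074, 0.01422906]), 'grip_force': 0.0, 'finger_gap': 0.0869325877167478}
```

View pics/scene0.png

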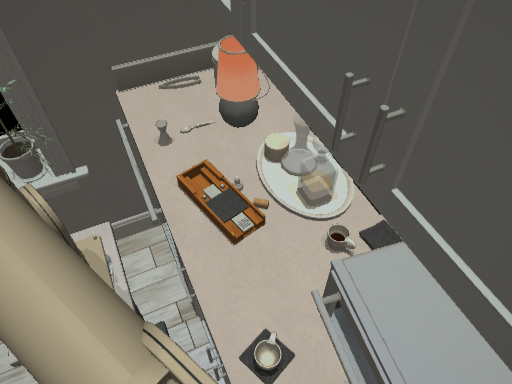

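View pics/side0.png

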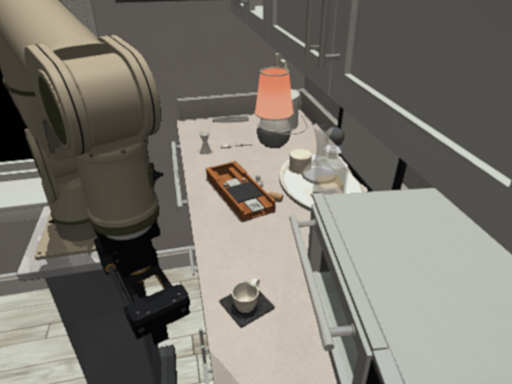

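The holder's coaster sits nearer its lower-right end (scene ~(245,225)), so the open end is lower right and the end wall is upper left at ~(195,170). I'll fit the holder's pose to its masks next.

```bash
cat > h.py <<'E'
from workcell import ctrl
import cv2, numpy as np
from scipy.spatial.transform import Rotation as R
from scipy.optimize import minimize
def proj(P,k):
    Rc=R.from_euler('xyz',k['attitude']).as_matrix()
    p=(np.atleast_2d(P)-k['origin'])@Rc@k['camera_matrix'].T
    return p[:,:2]/p[:,2:]
def hw(p,pts):
    c,s=np.cos(p[2]),np.sin(p[2]); pts=np.atleast_2d(pts).astype(float)
    return np.c_[p[0]+c*pts[:,0]-s*pts[:,1],p[1]+s*pts[:,0]+c*pts[:,1],pts[:,2]]
def back(u,v,z,k):
    Rc=R.from_euler('xyz',k['attitude']).as_matrix()
    d=Rc@np.linalg.solve(k['camera_matrix'],[u,v,1]); o=k['origin']
    return o+d*(z-o[2])/d[2]
BOX=np.array([[x,y,z] for x in(-.058,.058) for y in(-.146,.149) for z in(0,.042)])
COA=lambda cy:np.array([[x,cy+y,.034] for x,y in((-.048,-.048),(.048,-.048),(.048,.048),(-.048,.048))])
def mask(p,pts,k,S=4):
    h=cv2.convexHull(((proj(hw(p,pts),k)+.5)*S).astype(np.float32)).astype(int)
    m=np.zeros((384*S,512*S),np.uint8); cv2.fillConvexPoly(m,h,1)
    return cv2.resize(m.astype(np.float32),(512,384),interpolation=cv2.INTER_AREA)
def iou(a,b): return np.minimum(a,b).sum()/np.maximum(a,b).sum()
E
cat > fit.py <<'E'
from h import *
K={};M={};C={}
for c in ["scene","side"]:
    im=ctrl.capture(c);K[c]=ctrl.calibration(c)
    m=np.zeros((384,512),bool)
    for l in ["coaster_holder","coaster","catch_bar"]:
        r=ctrl.silhouettes(l,c)
        if r: m|=r[0]['region']
        if l=="coaster": C[c]=r[0]['region'].astype(np.float32)
    h=cv2.convexHull(np.argwhere(m)[:,::-1].astype(np.int32));z=np.zeros((384,512),np.uint8);cv2.fillConvexPoly(z,h,1);M[c]=z.astype(np.float32)
    cv2.imwrite(f"pics/{c}1.png",im[:,:,::-1])
u,v=np.argwhere(M["scene"]>0).mean(0)[::-1]
x0=back(u,v,.03,K["scene"]);print("centre",x0)
far=back(195,170,.04,K["scene"]);d=far-x0;yaw=np.arctan2(d[1],d[0])-np.pi/2
def fit(cs,x):
    f=lambda p:-sum(iou(mask(p,BOX,K[c]),M[c]) for c in cs)/len(cs)
    return minimize(f,x,method="Nelder-Mead",options=dict(initial_simplex=[x,x+[.02,0,0],x+[0,.02,0],x+[0,0,.15]],xatol=1e-4,fatol=1e-4))
for cs in (["scene"],["side"],["scene","side"]):
    r=fit(cs,np.array([x0[0],x0[1],yaw]));print(cs,r.x,r.fun)
p=r.x
cc=np.linspace(-.06,.09,151)
for c in K:
    s=[iou(mask(p,COA(y),K[c]),C[c]) for y in cc];print(c,"coaster y",cc[np.argmax(s)],max(s))
np.save("p.npy",p)
im=cv2.imread("pics/scene1.png");x,y=160,145;S=6
cr=cv2.resize(im[y:y+95,x:x+125],None,fx=S,fy=S,interpolation=cv2.INTER_CUBIC)
def dr(pts,col,cl=True):
    q=((proj(hw(p,pts),K["scene"])-[x,y]+.5)*S).astype(int);cv2.polylines(cr,[q],cl,col,1)
top=[[a,b,.042] for a,b in((-.058,-.146),(.058,-.146),(.058,.149),(-.058,.149))]
dr(top,(0,255,0));dr(COA(cc[np.argmax([iou(mask(p,COA(y_),K['scene']),C['scene']) for y_ in cc])]),(255,255,0))
for a in(-.034,.034):dr([[a,.032,.028],[a,.032,.036]],(255,0,255),False)
dr([[-.02,-.142,.027],[.02,-.142,.027]],(0,0,255),False)
dr([[0,-.122,.027],[0,-.1,.027]],(0,0,255),False)
cv2.imwrite("pics/crop1.png",cr)
E
python3 fit.py
```

```text
centre [ 0.44197583 -0.13216989  0.03      ]
['scene'] [ 0.43520085 -0.18396206 -0.02008417] -0.45229995250701904
['side'] [0.47229191 0.07832748 0.25437985] -0.9640306234359741
['scene', 'side'] [0.47259181 0.07640137 0.2530658 ] -0.6551105380058289
scene coaster y -0.036 0.93202
side coaster y -0.03899999999999999 0.8835591
```

View pics/crop1.png

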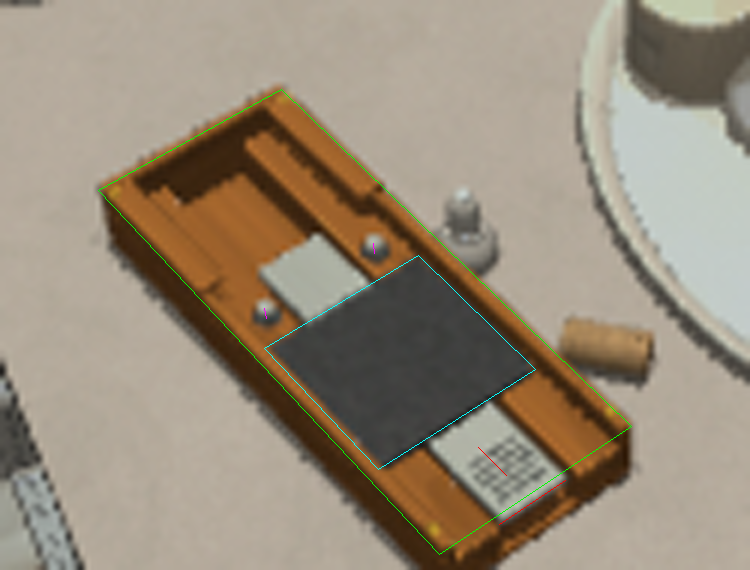

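Overlay lines up: holder outline, pins at crop (265,312) and (373,247), and the bar end all agree with the image. Holder is at (0.4726, 0.0764), yaw 0.253, and the coaster is at y≈-37 mm. First I turn the tool to yaw 1.824, so tool x = push direction, with the jaws shut.

Request:
{"method": "send_rows", "body": {
  "motion": [
    [0,0,0,-7,0],
    [0,0,0,-7,0],
    [0,0,0,-7,0],
    [0,0,0,-7,0],
    [0,0,0,-7,0],
    [0,0,0,-7,0],
    [0,0,0,-7,0],
    [0,0,0,-7,0],
    [0,0,0,-7,0],
    [0,0,0,-7,0]
  ]
}}

```text
clock: 1.63
position: [0.2183, -0.5857, 0.2476]
orientation: [3.142, 0.0, 1.585]
ft_force: [-0.2, 0.5, -0.8]
finger_gap: 0.0283
grip_force: 0.0
```

Request:
{"method": "send_rows", "body": {
  "motion": [
    [0,0,0,-7,0],
    [0,0,0,-7,0],
    [2.5,2.3,0,0,0],
    [2.5,2.3,0,0,0],
    [2.5,2.3,0,0,0],
    [2.5,2.3,0,0,0],
    [2.5,2.3,0,0,0],
    [2.5,2.3,0,0,0],
    [2.5,2.3,0,0,0],
    [2.5,2.3,0,0,0]
  ]
}}

```text
clock: 2.47
position: [0.3471, -0.3446, 0.2478]
orientation: [3.142, 0.001, 1.823]
ft_force: [0.0, -1.2, 0.0]
finger_gap: 0.0006
grip_force: 0.0
```

Request:
{"method": "send_rows", "body": {
  "motion": [
    [2.5,2.3,0,0,0],
    [2.5,2.3,0,0,0],
    [2.5,2.3,0,0,0],
    [2.5,2.3,0,0,0],
    [2.5,2.3,0,0,0],
    [2.5,2.3,0,0,0],
    [2.5,2.3,0,0,0],
    [2.5,2.3,0,0,0],
    [2.5,2.3,0,0,0],
    [0,0,0,0,0]
  ]
}}

```text
clock: 3.3
position: [0.4931, -0.0697, 0.2481]
orientation: [3.139, -0.002, 1.831]
ft_force: [-0.5, 0.3, -0.4]
finger_gap: 0.0007
grip_force: 0.0
```

```bash
cat > st.py <<'E'
from h import *
p=np.load("p.npy")
def st():
    s=ctrl.sense();d=s['position']-[p[0],p[1],0];c,q=np.cos(p[2]),np.sin(p[2])
    yaw=s['orientation'][2]
    print("t",round(s['clock'],2),"holder xy mm",np.round([(c*d[0]+q*d[1])*1e3,(-q*d[0]+c*d[1])*1e3],1),"tip z",round(s['position'][2]*1e3-25,1),"ori",np.round(s['orientation'],4),"dyaw deg",round(np.degrees(yaw-p[2]-np.pi/2),2),"F",np.round(s['ft_force'],1),"gap",round(s['finger_gap'],4),"j",np.round(s['joints'],2))
if __name__=="__main__": st()
E
python3 st.py
```

```text
t 3.3 holder xy mm [ -16.7 -146.6] tip z 223.1 ori [ 3.1389e+00 -1.5000e-03  1.8310e+00] dyaw deg 0.41 F [-0.5  0.3 -0.4] gap 0.0007 j [ 0.77  0.11 -0.76  1.76  0.07  1.31  0.26]
```

Request:
{"method": "send_rows", "body": {
  "motion": [
    [1.3,0.8,2,0,0],
    [1.3,0.8,2,0,0],
    [0,0,2.5,0,0],
    [0,0,2.5,0,0],
    [0,0,2.5,0,0],
    [0,0,2,0,0],
    [0,0,1.5,0,0],
    [0,0,1,0,0],
    [0,0,0,0,0],
    [0,0,0,0,0]
  ]
}}

```text
clock: 4.13
position: [0.5001, -0.0474, 0.0878]
orientation: [-3.142, -0.0, 1.823]
ft_force: [0.6, 0.9, 0.2]
finger_gap: 0.0004
grip_force: 0.0
```

```bash
cat > crop.py <<'E'
from st import *
import sys
st(); n,x,y,w,h,S=sys.argv[1],*map(int,sys.argv[2:7])
c=n.split("_")[0]; im=ctrl.capture(c)[:,:,::-1]
cv2.imwrite(f"pics/{n}.png",cv2.resize(np.ascontiguousarray(im[y:y+h,x:x+w]),None,fx=S,fy=S,interpolation=cv2.INTER_CUBIC))
E
python3 crop.py wrist_a 0 0 512 384 1
python3 crop.py side_a 190 140 125 95 6
```

```text
t 4.13 holder xy mm [  -4.4 -126.7] tip z 62.8 ori [-3.1415e+00 -1.0000e-04  1.8231e+00] dyaw deg -0.05 F [0.6 0.9 0.2] gap 0.0004 j [ 0.66  0.31 -0.74  1.93  0.25  1.    0.06]
t 4.18 holder xy mm [  -3.9 -126.8] tip z 63.4 ori [3.1406e+00 4.0000e-04 1.8229e+00] dyaw deg -0.06 F [-0.3 -0.3  0.9] gap 0.0007 j [ 0.66  0.31 -0.74  1.93  0.25  1.    0.06]
```

View pics/wrist_a.png

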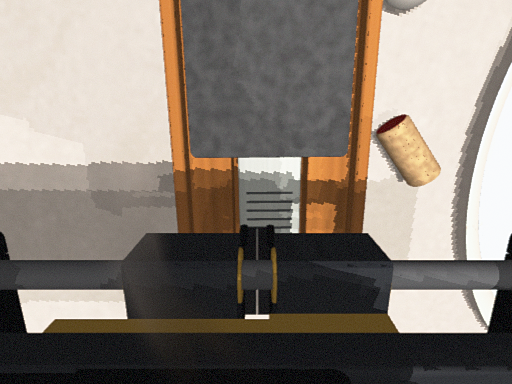

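View pics/side_a.png

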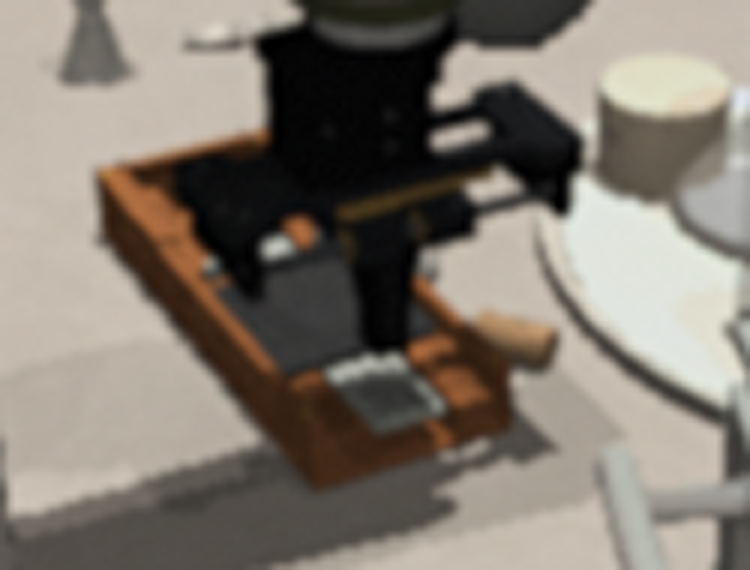

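Wrist view: coaster rear edge at row ~156 (cols 190–350), bar cols 240–300, fingers at col ~258, i.e. a few mm left of centre, as measured. I'll check that with the wrist calibration.

Run:
```python
from st import *
k=ctrl.calibration("wrist")
def hc(u,v,z):
    w=back(u,v,z,k);d=w-[p[0],p[1],0];c,q=np.cos(p[2]),np.sin(p[2])
    return np.round([(c*d[0]+q*d[1])*1e3,(-q*d[0]+c*d[1])*1e3],1)
print("coaster rear L/R",hc(190,156,.034),hc(350,156,.034))
print("bar at coaster", hc(239,158,.027),hc(301,158,.027), "bar low",hc(237,220,.027),hc(303,220,.027))
print("rails outer top",hc(161,0,.042),hc(382,0,.042),hc(177,232,.042),hc(366,232,.042))
```

```text
coaster rear L/R [-44.6 -83.4] [ 53.6 -83.6]
bar at coaster [-15.  -85.9] [ 24.6 -85.9] bar low [ -17. -128.] [  27.5 -128.1]
rails outer top [-53.2  -0.8] [61.4 -0.9] [ -54.  -130.3] [  65.2 -130.5]
```

Request:
{"method": "send_rows", "body": {
  "motion": [
    [0.3,0.4,0,0,0],
    [0.3,0.3,0,0,0],
    [0,0,0.5,0,0],
    [0,0,0.5,0,0],
    [0,0,0.5,0,0],
    [0,0,0.5,0,0],
    [0,0,0.5,0,0],
    [0,0,0.3,0,0],
    [0,0,0,0,0],
    [0,0,0,0,0]
  ]
}}

```text
clock: 5.07
position: [0.5052, -0.0398, 0.0594]
orientation: [-3.141, -0.0, 1.823]
ft_force: [-0.6, -0.3, 0.0]
finger_gap: 0.0007
grip_force: 0.0
```

Run:
```python
from st import *
st()
im=ctrl.capture("wrist");k=ctrl.calibration("wrist")
s=ctrl.sense();t=s['position']+R.from_euler('xyz',s['orientation']).apply([0,0,.025])
print("tip px",proj(t,k))
cv2.imwrite("pics/wrist_b.png",im[100:300,130:430,::-1].repeat(2,0).repeat(2,1))
```

```text
t 5.07 holder xy mm [   2.5 -120.6] tip z 34.4 ori [-3.1413e+00 -2.0000e-04  1.8229e+00] dyaw deg -0.05 F [-0.6 -0.3  0. ] gap 0.0007 j [ 0.63  0.36 -0.72  1.94  0.3   0.95  0.01]
tip px [[256.76242832 241.36876219]]
```

View pics/wrist_b.png

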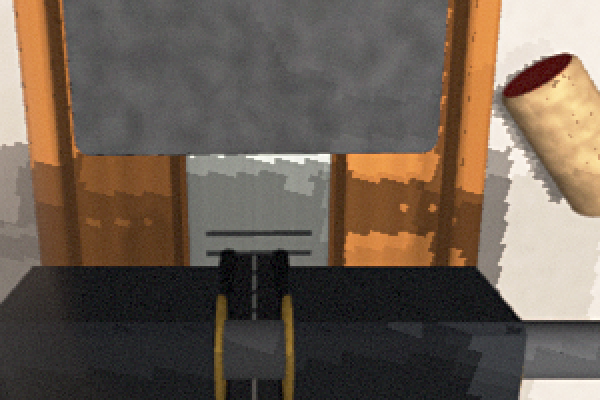

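Fingers (crop col ~254) are nearly centred on the bar (188–330, centre 259), with clear space to the coaster's rear edge at row 153. Nudging +1 mm and pressing.

Request:
{"method": "send_rows", "body": {
  "motion": [
    [0,0.1,0.3,0,0],
    [0,0,0.3,0,0],
    [0,0,0.2,0,0],
    [0,0,0.2,0,0],
    [0,0,0.2,0,0],
    [0,0,0.2,0,0],
    [0,0,0.2,0,0],
    [0,0,0,0,0],
    [0,0,0,0,0],
    [0,0,0,0,0]
  ]
}}

```text
clock: 5.95
position: [0.5065, -0.0397, 0.0438]
orientation: [3.141, 0.0, 1.823]
ft_force: [-2.5, -0.2, 7.1]
finger_gap: 0.0005
grip_force: 3.4
```

```bash
python3 st.py
```

```text
t 5.95 holder xy mm [   3.8 -120.9] tip z 18.8 ori [3.1412e+00 5.0000e-04 1.8228e+00] dyaw deg -0.06 F [-2.5 -0.2  7.1] gap 0.0005 j [ 0.61  0.39 -0.71  1.94  0.32  0.92 -0.01]
```

Request:
{"method": "send_rows", "body": {
  "motion": [
    [0,0,0.1,0,0],
    [0,0,0.1,0,0],
    [0,0,0.1,0,0],
    [0,0,0,0,0],
    [0,0,0,0,0],
    [0,0,0,0,0],
    [0,0,0,0,0],
    [0,0,0,0,0],
    [0,0,0,0,0],
    [0,0,0,0,0]
  ]
}}

```text
clock: 6.78
position: [0.5065, -0.0397, 0.041]
orientation: [3.141, 0.001, 1.823]
ft_force: [-2.3, -0.1, 7.9]
finger_gap: 0.0002
grip_force: 3.9
```

```bash
python3 crop.py wrist_c 130 0 250 230 2; python3 st.py
```

```text
t 6.78 holder xy mm [   3.8 -120.9] tip z 16.0 ori [3.1412e+00 6.0000e-04 1.8228e+00] dyaw deg -0.06 F [-2.3 -0.1  7.9] gap 0.0002 j [ 0.61  0.4  -0.71  1.94  0.32  0.92 -0.01]
t 6.83 holder xy mm [   3.8 -120.9] tip z 15.9 ori [3.1412e+00 5.0000e-04 1.8228e+00] dyaw deg -0.06 F [-2.7 -0.3  7.5] gap 0.0004 j [ 0.61  0.4  -0.71  1.94  0.32  0.92 -0.01]
```

View pics/wrist_c.png

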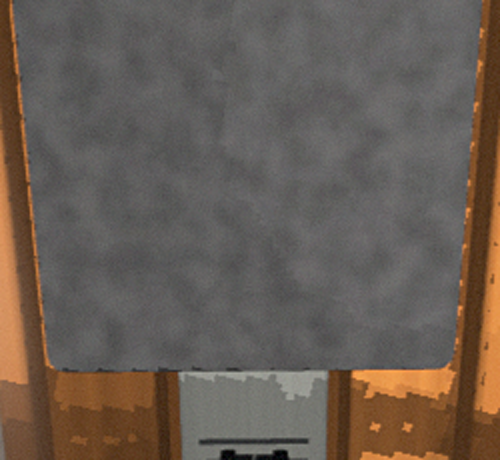

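Bar is down ~11 mm at 7.9 N, with the coaster rear edge (crop row 368) unmoved. Now I push along +x of the tool.

Request:
{"method": "send_rows", "body": {
  "motion": [
    [0.4,0,0,0,0],
    [0.5,0,0,0,0],
    [0.5,0,0,0,0],
    [0.5,0,0,0,0],
    [0.5,0,0,0,0],
    [0.5,0,0,0,0],
    [0.5,0,0,0,0],
    [0.5,0,0,0,0],
    [0.5,0,0,0,0],
    [0.4,0,0,0,0]
  ]
}}

```text
clock: 7.67
position: [0.4955, 0.0058, 0.0413]
orientation: [3.139, 0.002, 1.822]
ft_force: [1.7, -4.6, 7.6]
finger_gap: 0.0006
grip_force: 4.0
```

```bash
python3 st.py
```

```text
t 7.67 holder xy mm [  4.5 -74.1] tip z 16.3 ori [3.1395e+00 2.4000e-03 1.8219e+00] dyaw deg -0.11 F [ 1.7 -4.6  7.6] gap 0.0006 j [ 0.55  0.37 -0.74  1.98  0.32  0.91 -0.1 ]
```

Request:
{"method": "send_rows", "body": {
  "motion": [
    [0.5,0,0.05,0,0],
    [0.5,0,0,0,0],
    [0.5,0,0,0,0],
    [0.5,0,0,0,0],
    [0.5,0,0,0,0],
    [0.5,0,0,0,0],
    [0.5,0,0,0,0],
    [0.5,0,0,0,0],
    [0.5,0,0,0,0],
    [0.5,0,0,0,0]
  ]
}}

```text
clock: 8.5
position: [0.4831, 0.0541, 0.0408]
orientation: [3.14, 0.002, 1.822]
ft_force: [1.9, -5.2, 8.0]
finger_gap: 0.0004
grip_force: 4.2
```

Run:
```python
from st import *
st()
for c in ("scene","side"):
    ctrl.capture(c)
    r=ctrl.silhouettes("coaster",c);k=ctrl.calibration(c)
    cc=np.linspace(-.06,.1,161)
    for d in r[:2]:
        m=d['region'].astype(np.float32);s=[iou(mask(p,COA(y),k),m) for y in cc]
        print(c,d['conf'],cc[np.argmax(s)],max(s))
```

```text
t 8.5 holder xy mm [  4.6 -24.2] tip z 15.8 ori [3.1395e+00 2.4000e-03 1.8216e+00] dyaw deg -0.13 F [ 1.9 -5.2  8. ] gap 0.0004 j [ 0.47  0.36 -0.76  2.    0.32  0.9  -0.21]
scene 0.38 0.04200000000000001 0.028133634
side 0.66 0.02600000000000001 0.530261
```

Request:
{"method": "send_rows", "body": {
  "motion": [
    [0.5,0,0,0,0],
    [0.5,0,0,0,0],
    [0.5,0,0,0,0],
    [0.5,0,0,0,0],
    [0.5,0,0,0,0],
    [0.5,0,0,0,0],
    [0.5,0,0,0,0],
    [0.5,0,0,0,0],
    [0.4,0,0,0,0],
    [0.3,0,0,0,0]
  ]
}}

```text
clock: 9.53
position: [0.4713, 0.0999, 0.0407]
orientation: [3.14, 0.002, 1.822]
ft_force: [1.7, -5.5, 8.4]
finger_gap: 0.0004
grip_force: 4.2
```

Request:
{"method": "send_rows", "body": {
  "motion": [
    [0.2,0,0,0,0],
    [0.2,0,0,0,0],
    [0.1,0,0,0,0],
    [0,0,0,0,0],
    [0,0,0,0,0],
    [0,0,0,0,0],
    [0,0,0,0,0],
    [0,0,0,0,0],
    [0,0,0,0,0],
    [0,0,0,0,0]
  ]
}}

```text
clock: 10.37
position: [0.47, 0.1047, 0.0407]
orientation: [3.14, 0.002, 1.822]
ft_force: [1.1, -4.7, 6.9]
finger_gap: 0.0005
grip_force: 3.9
```

```bash
python3 st.py; python3 crop.py wrist_d 100 0 320 260 2
```

```text
t 10.37 holder xy mm [ 4.6 28.1] tip z 15.7 ori [3.1398e+00 1.7000e-03 1.8219e+00] dyaw deg -0.11 F [ 1.1 -4.7  6.9] gap 0.0005 j [ 0.39  0.36 -0.78  2.01  0.33  0.9  -0.32]
t 10.37 holder xy mm [ 4.6 28.1] tip z 15.7 ori [3.1398e+00 1.7000e-03 1.8219e+00] dyaw deg -0.11 F [ 1.1 -4.7  6.9] gap 0.0005 j [ 0.39  0.36 -0.78  2.01  0.33  0.9  -0.32]
```

View pics/wrist_d.png

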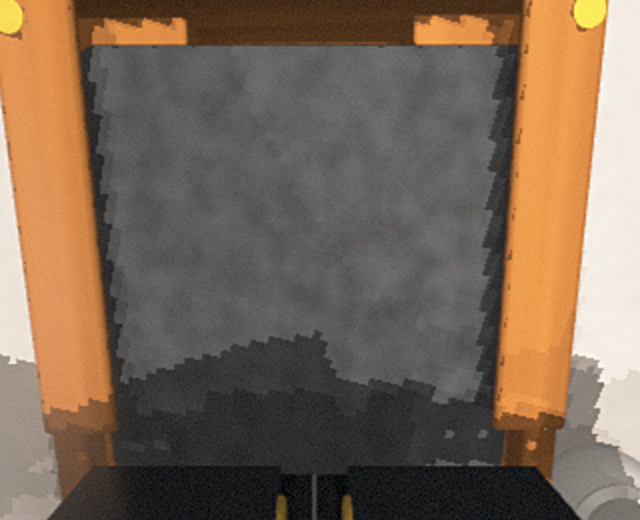

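The coaster is under the lips, front edge at crop row 45, with ~5–6 mm of floor still visible before the wall at row ~18. Continuing slowly.

Request:
{"method": "send_rows", "body": {
  "motion": [
    [0.1,0,0,0,0],
    [0.1,0,0,0,0],
    [0.1,0,0,0,0],
    [0.1,0,0,0,0],
    [0.1,0,0,0,0],
    [0,0,0,0,0],
    [0,0,0,0,0],
    [0,0,0,0,0],
    [0,0,0,0,0],
    [0,0,0,0,0]
  ]
}}

```text
clock: 11.25
position: [0.4688, 0.1095, 0.0407]
orientation: [3.14, 0.002, 1.822]
ft_force: [1.8, -5.1, 7.2]
finger_gap: 0.0004
grip_force: 3.9
```

Request:
{"method": "send_rows", "body": {
  "motion": [
    [0.1,0,0,0,0],
    [0,0,0,0,0],
    [0,0,0,0,0],
    [0,0,0,0,0],
    [0,0,0,0,0],
    [0,0,0,0,0],
    [0,0,0,0,0],
    [0,0,0,0,0],
    [0,0,0,0,0],
    [0,0,0,0,0]
  ]
}}

```text
clock: 12.08
position: [0.4685, 0.1103, 0.0407]
orientation: [3.14, 0.002, 1.822]
ft_force: [1.1, -5.9, 9.3]
finger_gap: 0.0006
grip_force: 4.0
```

```bash
python3 st.py; python3 crop.py wrist_e 100 0 320 130 2
```

```text
t 12.08 holder xy mm [ 4.6 33.9] tip z 15.7 ori [3.1399e+00 1.9000e-03 1.8217e+00] dyaw deg -0.12 F [ 1.1 -5.9  9.3] gap 0.0006 j [ 0.38  0.36 -0.79  2.01  0.33  0.9  -0.33]
t 12.08 holder xy mm [ 4.6 33.9] tip z 15.7 ori [3.1399e+00 1.9000e-03 1.8217e+00] dyaw deg -0.12 F [ 1.1 -5.9  9.3] gap 0.0006 j [ 0.38  0.36 -0.79  2.01  0.33  0.9  -0.33]
```

View pics/wrist_e.png

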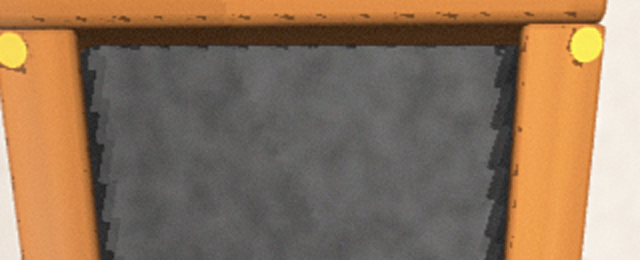

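The floor strip has gone and only the wall's dark inner face (rows 28–45) shows ahead of the coaster, so it is nearly or fully home. Small steps until the force rises.

Request:
{"method": "send_rows", "body": {
  "motion": [
    [0.05,0,0,0,0],
    [0.05,0,0,0,0],
    [0,0,0,0,0],
    [0,0,0,0,0],
    [0,0,0,0,0],
    [0,0,0,0,0],
    [0,0,0,0,0],
    [0,0,0,0,0],
    [0,0,0,0,0],
    [0,0,0,0,0]
  ]
}}

```text
clock: 12.97
position: [0.4685, 0.1107, 0.0407]
orientation: [3.14, 0.003, 1.821]
ft_force: [1.8, -7.8, 8.6]
finger_gap: 0.0002
grip_force: 5.2
```

Request:
{"method": "send_rows", "body": {
  "motion": [
    [0.05,0,0,0,0],
    [0.05,0,0,0,0],
    [0,0,0,0,0],
    [0,0,0,0,0],
    [0,0,0,0,0],
    [0,0,0,0,0],
    [0,0,0,0,0],
    [0,0,0,0,0],
    [0,0,0,0,0],
    [0,0,0,0,0]
  ]
}}

```text
clock: 13.8
position: [0.4685, 0.1109, 0.0407]
orientation: [3.14, 0.004, 1.821]
ft_force: [3.2, -10.6, 7.5]
finger_gap: 0.0002
grip_force: 7.1
```

The force rose to 10.6 N while the TCP stalled, so the coaster is home. Backing off 1.5 cm, then lifting.

Request:
{"method": "send_rows", "body": {
  "motion": [
    [-0.3,0,0,0,0],
    [-0.4,0,0,0,0],
    [-0.4,0,0,0,0],
    [-0.4,0,0,0,0],
    [0,0,-0.2,0,0],
    [0,0,-0.4,0,0],
    [0,0,-0.5,0,0],
    [0,0,-1,0,0],
    [0,0,-2,0,0],
    [0,0,-2,0,0]
  ]
}}

```text
clock: 14.63
position: [0.4696, 0.0987, 0.1014]
orientation: [-3.139, -0.0, 1.823]
ft_force: [0.4, 0.2, 0.5]
finger_gap: 0.0004
grip_force: 0.0
```

Request:
{"method": "send_rows", "body": {
  "motion": [
    [0,0,-2,0,0],
    [-1,0,-2,0,0],
    [-2,0,-2,0,0],
    [-3,0,-2,0,0],
    [-4,0,0,0,0],
    [-4,0,0,0,0],
    [-4,0,0,0,0],
    [-4,0,0,0,0],
    [-2,0,0,0,0],
    [0,0,0,0,0]
  ]
}}

```text
clock: 15.47
position: [0.53, -0.1395, 0.1806]
orientation: [-3.14, 0.001, 1.815]
ft_force: [-1.1, -0.8, -0.1]
finger_gap: 0.0006
grip_force: 0.0
```

```bash
sed -i 's/^np.save.*//; s/crop1/crop2/' fit.py; python3 fit.py; python3 st.py
```

```text
centre [0.47269772 0.06493128 0.03      ]
['scene'] [0.4740789  0.07892321 0.25276889] -0.9688376784324646
['side'] [0.47079742 0.08022912 0.24817716] -0.956815242767334
['scene', 'side'] [0.47271966 0.07994792 0.2512376 ] -0.9599635004997253
scene coaster y 0.089 0.83662796
side coaster y 0.08400000000000002 0.8529725
t 15.87 holder xy mm [   3.6 -216.7] tip z 156.2 ori [3.1416e+00 2.0000e-04 1.8245e+00] dyaw deg 0.04 F [0.1 0.8 0.5] gap 0.0004 j [ 0.75  0.28 -0.68  1.73  0.19  1.2   0.27]
```

View pics/crop2.png

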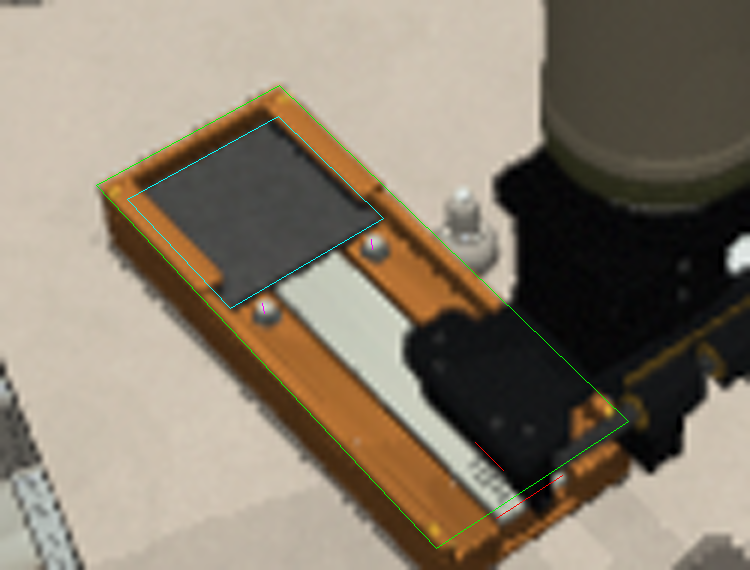

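Pins at crop (265,312) and (373,245) stand up behind the coaster, which lies against the end wall. The gripper is clear, so I'm handing in.

```bash
python3 -c "
from workcell import ctrl
print(ctrl.close_job())"
```

```text
the job is handed in; nothing more can be done
None
```

I handed the job in at about 16 s. The coaster is home against the end wall: push force rose to 10.6 N as the tool stalled, and the last picture shows both pins up behind it. The hand-in returned no verdict.

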